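# Free the jar from the jar clamp and put it in the spice tray

## Robot

A 6-joint arm with a two-finger parallel gripper is mounted at the origin on the work surface. World frame = base frame: x ahead of the robot, y to its left, z up, the work surface at z = 0. Lengths are in m, angles in rad, forces in N, time in s.
With the tool pointing down it reaches from about 0.375 to 0.9 m from the base axis. Payload 3.1 kg.
Tool frame: the origin (TCP) lies at the very end of the fingers, on their centre line; the grasp point (between the pads) lies 19 mm behind it; y points along the fingers, x is the direction in which the jaws open and shut, and the axes are right-handed (so a half turn about y gives the same grasp; the last joint's range is limited). The gripper opens to 85 mm and grips with 20 to 120 N. Pads are 22 mm wide; open, the fingers measure 114 mm over their backs; the gripper's body (76 mm by 85 mm) begins 54 mm behind the grasp point. The pads swing forward as they close: fully open they stand 13 mm farther back than shut.
Start: joints at [0.932, 0.527, 1.433, -0, 1.181, -0.178], TCP at [0.277, 0.56, 0.231] pointing down, gripper open.
Joint ranges: [-3.08, 3.08], [-0.75, 2.2], [0.22, 2.44], [-1.43, 4.57], [0, 2.65], [-2.85, 2.85]. Speed limits (rad/s): [2.79, 2.79, 3.14, 3.14, 3.14, 3.14].

## Interface

Orientations are given as a rotation vector (axis times angle).
In Python, from station import env gives the robot as it stands.
- The arm moves only by the tool play_rows, never from a script. Its arguments are lists of equal length, an entry for each row: "delta_pos": the shift along the tool's x, y, z in cm, a list of three; "yaw": the turn about the tool's y in rad. A call has 1 to 10 rows; each row shifts and turns the pose as measured when the row begins, along the tool's axes as they then stand; what a row does not reach is not made up. A row lasts 1/10 s, in which the tool goes at most 50 mm and 8.59 degrees, less where a joint would pass 70% of its speed; a pose out of reach is approached as far as the arm can. A call is refused whole if a number of a shift passes 5 or a number of a turn 0.15, either way. A call with a gripper value outside its range is refused whole. "grip" is the opening, from 0 (shut) to 1 (fully open), set as the call begins (left out, the last holds). The fingers move at their own pace and stop on an object; "force" is the grip in N (left out, the last holds). Time passes only in rows, so rows that do not move let the fingers close. It gives the time, the measured TCP pose, the force and the opening at its end, in the units of the state.
- env.state(): the state, without advancing time (a new reading comes with each control period).
- env.capture(name): name is "side" or "top" or "wrist"; returns a dict with "color" (400x640x3 uint8, red, green, blue), "intrinsics" (3x3 intrinsics, pixels), "extrinsics" (4x4, takes a point from camera to world coordinates). Camera axes: x right, y down, z forward; pixel columns grow to the right and rows downward; lengths in m; the calibration is good to about 2 mm. The wrist camera is an equidistant fisheye: a pixel r from the principal point sees the ray r / f radians off the axis. A picture is of the moment at which its call begins. There is no depth.
- env.hand_in(): hands the job in, once; it reports no verdict.
The state is a dict: "clock": time; "joint_pos": joint angles; "joint_vel": joint speeds; "tau": joint torques, N m; "position": TCP position; "tool_rot": TCP orientation; "ft_force": force on the tool from outside, world axes, zero at the start; "ft_torque": the same for the moment, N m; "gripper_width": opening from 0.0 (shut) to 1.0 (fully open).
Only numpy, scipy, OpenCV 4.12 (cv2) and the standard library are available. Lean on these libraries where they do the work, as an engineer would, in place of code of your own. Each camera call takes 0.05 s, during which the arm holds its last target. There are 200 camera calls.

## Task

The spice jar held in the steel jar clamp has had its lid tightened. Turn the latch knob a full quarter turn anticlockwise, slide the jaw right back by its black post, then lift the jar out and stand it upright on the round cork mat in the free compartment of the tray, letting go only once it stands there. Keep the jar upright throughout, leave the jaw open, and do not disturb the other jars, the pepper mill or the mug.

Things in the scene. Friction and masses are not known exactly. Their poses are not given: they have to be found in the camera images.
- vise: Steel jar clamp, fixed to the counter. Origin on the counter under the axis of the held jar; x = direction in which the sliding jaw opens, z up. Base plate from x -85 to +155 mm, y -115 to +55 mm, 12 mm thick. Fixed jaw: block x -79 to -49 mm, y within 34 mm, up to z 68 mm, with white V pads 8 mm thick and 67 mm high round the jar on its far half
- jaw (a joint): Travel of the sliding jaw along the clamp's +x, m: 0 = closed on the jar, 0.05 = fully open (stop). Stiff (about 4 N), stays where left; blocked while the latch is closed. At 0, in the clamp's frame: carriage x 46 to 96 mm, y within 34 mm, up to z 61 mm; a lug on its -y side (out to y -106 mm, z 30 to 44 mm, rear face x 50 mm) bears on the latch tongue
- jaw_prongs (a point): Midpoint between the tips of the jaw's two flat prongs, which reach over the jar's shoulder and hold it down until the jaw is open. Moves with the jaw; at travel 0 at x -5, y 0, z 93 mm of the clamp. Each prong: y 21 to 34 mm either side, z 90 to 96 mm, running back 53 mm to an upright plate x 46 to 56 mm, y within 34 mm, z up to 96 mm
- jaw_grip (a point): Point on the axis of the jaw's black upright grip post, 17 mm below its top: post 24 mm across, from z 61 to z 122 mm. Moves with the jaw; at travel 0 it is at x 78 mm, y 0, z 105 mm of the clamp. Axes as the clamp's
- latch (a joint): Angle of the latch, rad, anticlockwise seen from above: 0 = closed (tongue points to the clamp's -x and blocks the lug), 1.57 = a quarter turn, tongue points to the clamp's -y, clear of the lug. Stop at 1.6. Stays where left
- latch_grip (a point): Grip point of the latch knob, on its axis: a black bar 42 mm long, 14 mm wide, 34 mm high (z 73 to 107 mm), this point at z 92 mm; axis at x 117, y -90 mm of the clamp. Its x axis is along the bar and turns with it; the steel tongue below (65 mm long from the axis, 20 mm wide, z 31 to 43 mm) points to its -x
- jar: The clamped jar: round glass body 60 mm across and 75 mm high, neck 36 mm, steel lid 44 mm across from z 88 to 116 mm. About 0.3 kg. Origin: centre of its underside (12 mm above the counter in the clamp), z up
- jar_lid (a point): Middle of the lid of the clamped jar, on its axis, 102 mm above its underside
- tray: Fixed steel tray 272 mm (x) by 100 mm (y), walls 4 mm thick and 34 mm high, floor 4 mm thick, parted by two low walls into three compartments about 85 by 92 mm in a row along x, centres at x -89, 0 and +89 mm. Origin: centre of its underside on the counter
- mat: Round cork mat 68 mm across, 3 mm thick, fixed in the middle of the tray's one free compartment: the jar's place. Origin: centre of its underside, on the tray's floor (4 mm above the counter); its top is 7 mm above the counter
- jar_b: Bystander: jar of the same form as the clamped one, standing in one compartment of the tray. Origin: centre of its underside
- jar_c: Bystander: green glass jar 58 mm across and 130 mm high, standing in another compartment. Origin: centre of its underside
- mill: Bystander: dark wooden pepper mill 56 mm across at the foot, 200 mm high, standing on the clamp's +y side. Origin: centre of its underside
- mug: Bystander: white mug 80 mm across, 95 mm high, with a handle, beyond the tray's far end. Origin: centre of its underside

How it is judged:
On the way, in this order (a step that is already met when the one before it is completed fails the run):
1. the latch is turned clear (past 1.1 rad) (value of joint latch above 1.1 rad), for 0.1 s.
2. the jaw is slid back at least 42 of its 50 mm with the jar still standing in the clamp (value of joint jaw above 0.042 m and z of jar in the frame of vise below 0.02 m and horizontal distance between jar and vise below 0.03 m), for 0.1 s.
3. the jar is lifted out of the clamp (z of jar in the frame of vise above 0.08 m), for 0.05 s.
At the end, for the whole second after the job is handed in: The jar stands upright (within 0.1 rad), released and at rest on the cork mat in the free compartment (axis within 20 mm of the mat's centre, standing on the mat), the jaw is left open by more than 35 mm, and the other jars, mill and mug stand upright within 30 mm of where they were (horizontal distance between jar and mat below 0.02 m and z of jar in the frame of mat between -0.002 and 0.008 m and angle between jar's own z axis and vertical below 0.1 rad and linear speed of jar below 0.02 m/s and value of joint jaw above 0.035 m and distance of each of jar_b, jar_c, mill, mug from where it was at the start of the episode below 0.03 m and angle between each of jar_b, jar_c, mill, mug's own z axis and vertical below 0.15 rad); the robot touches nothing.
It fails at once if the jar is tipped by more than 0.5 rad (angle between jar's own z axis and vertical above 0.5 rad).
It fails at once if the jar is dropped: it moves faster than 0.4 m/s with the fingers off it (contact force between the fingers and jar below 0.2 N and linear speed of jar above 0.4 m/s).
It fails at once if another jar, the pepper mill or the mug is tipped over (angle between any of jar_b, jar_c, mill, mug's own z axis and vertical above 0.6 rad).
It also fails if it takes over 67 s, if anything falls off the work surface, if the arm or the gripper's body presses on something with over 40 N, if the wrist force passes 120 N, or if a joint passes its speed limit or range.

## Working session

There is one attempt and no reset: what is moved stays moved. The work goes in short steps, Python scripts to look and compute and a tool call to move; the robot and the scene stay as the last step left them, time stands still between calls to the robot, and variables do not carry over. Pictures are saved under pics/ and viewed, about 8 in all and at most 12, crops included, and the job is handed in when it is done.

Besides the shell and the picture viewer there is one more tool, called as name(argument=value, ...), one argument or row to a line, values as JSON. play_rows: Moves the arm, as the interface text tells. Its arguments: {"type":"object","properties":{"delta_pos":{"type":"array"},"yaw":{"type":"array"},"grip":{"type":"number"},"force":{"type":"number"}},"required":["delta_pos","yaw"]}

```bash
mkdir -p pics; ls
python3 - <<'E'
from station import env
import cv2,pickle
s=env.state(); print(s)
d={}
for n in("side","top"):
    c=env.capture(n); d[n]=c
    cv2.imwrite(f"pics/{n}0.png",c["color"][:,:,::-1]); print(n,c["intrinsics"],c["extrinsics"])
pickle.dump(d,open("c0.pkl","wb"))
E
```

```text
pics
{'clock': 0.0, 'joint_pos': array([ 9.32501961e-01,  5.28458635e-01,  1.43392052e+00, -2.35716897e-05,
        1.18141747e+00, -1.78471887e-01]), 'joint_vel': array([-0.00083269,  0.00086721,  0.00030213,  0.00171369,  0.00057587,
       -0.00082526]), 'tau': array([-2.53210999e-07, -4.42359817e+01, -1.78021163e+01, -3.18624980e-04,
        8.47757474e-03,  1.12641357e-05]), 'position': array([0.2768887 , 0.55950265, 0.23033247]), 'tool_rot': array([-1.3931667 , -0.86262403,  0.86596931]), 'ft_force': array([0.38610912, 0.58184547, 0.27215951]), 'ft_torque': array([ 0.01797551,  0.0285331 , -0.02086428]), 'gripper_width': 0.9954225773670133}
side [[457.0539445    0.         320.55025983]
 [  0.         457.0539445  201.62005865]
 [  0.           0.           1.        ]] [[ 0.97825029 -0.11999164  0.16919922  0.41921533]
 [-0.20742404 -0.56084619  0.80151533 -0.71580398]
 [-0.0012804  -0.81917859 -0.5735371   0.63815463]
 [ 0.          0.          0.          1.        ]]
top [[496.34735534   0.         317.80608292]
 [  0.         496.34735534 205.94165384]
 [  0.           0.           1.        ]] [[-0.02272551 -0.99576559  0.08907545  0.47917181]
 [-0.9996183   0.02403246  0.01362735  0.02258115]
 [-0.01571035 -0.08873176 -0.99593165  1.07155129]
 [ 0.          0.          0.          1.        ]]
```

View pics/side0.png

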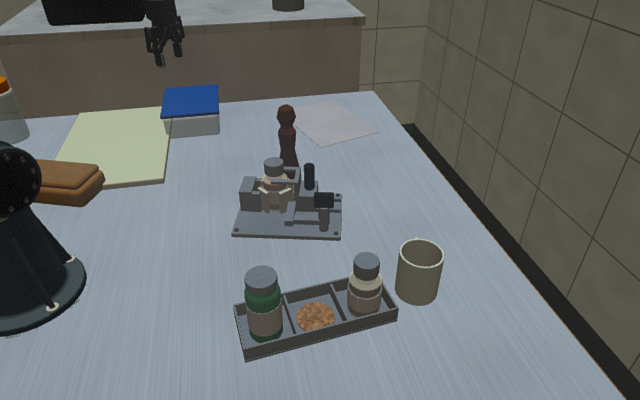

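View pics/top0.png

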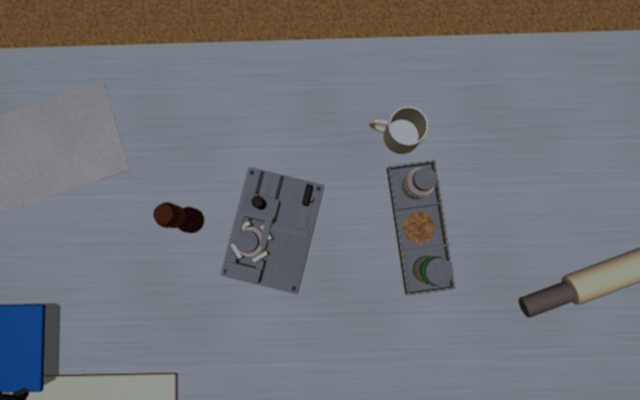

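The top view shows the clamp plate with corners near (250,168), (323,185), (298,293) and (222,275), the knob at (308,195), post at (259,202) and lid at (249,240). The mat is at (419,227) in the middle compartment. The side view shows the same layout, with the lid at (273,163), post at (309,172), knob at (324,198) and mat at (316,316).

```bash
cat > h.py <<'E'
import numpy as np, cv2, pickle
from scipy.spatial.transform import Rotation as R
def ray(c,u,v):
    K,E=c["intrinsics"],c["extrinsics"]
    return E[:3,3],E[:3,:3]@np.linalg.solve(K,[u,v,1.])
def onz(c,u,v,z):
    o,d=ray(c,u,v); return o+d*(z-o[2])/d[2]
def proj(c,p):
    E=c["extrinsics"]; q=c["intrinsics"]@(E[:3,:3].T@(np.asarray(p)-E[:3,3])); return q[:2]/q[2]
def tri(c1,p1,c2,p2):
    (a,d),(b,e)=ray(c1,*p1),ray(c2,*p2); t=np.linalg.lstsq(np.c_[d,-e],b-a,rcond=None)[0]
    p,q=a+d*t[0],b+e*t[1]; return (p+q)/2,np.linalg.norm(p-q)
E
python3 - <<'E'
from h import *
d=pickle.load(open("c0.pkl","rb")); T,S=d["top"],d["side"]
g=cv2.cvtColor(T["color"],cv2.COLOR_RGB2GRAY)
m=np.zeros_like(g); m[150:310,210:335]=(g[150:310,210:335]<105)*255
print("counter",g[300,350],"plate",g[270,285])
m=cv2.morphologyEx(m,cv2.MORPH_CLOSE,np.ones((9,9)))
cs=max(cv2.findContours(m,0,2)[0],key=cv2.contourArea); r=cv2.minAreaRect(cs); print(r)
P=[onz(T,*q,.012) for q in cv2.boxPoints(r)]; print(np.round(P,4)); print([round(np.linalg.norm(P[i]-P[i-1]),4) for i in range(4)])
H=[onz(T,*q,.012) for q in[(250,168),(323,185),(298,293),(222,275)]];print(np.round(H,4),[round(np.linalg.norm(H[i]-H[i-1]),4) for i in range(4)])
hsv=cv2.cvtColor(T["color"],cv2.COLOR_RGB2HSV);
for n,c,(x0,y0,x1,y1) in(("top",T,(398,205,440,248)),("side",S,(290,295,340,335))):
    h=cv2.cvtColor(c["color"],cv2.COLOR_RGB2HSV)[y0:y1,x0:x1]; k=((h[...,0]<20)&(h[...,1]>90)).astype(np.uint8)
    M=cv2.moments(k,True); u,v=M["m10"]/M["m00"]+x0,M["m01"]/M["m00"]+y0
    print(n,"mat",u,v,M["m00"],onz(c,u,v,.007))
def fit(H,L):
    H=np.array(H)[:,:2];L=np.array(L)
    h,l=H-H.mean(0),L-L.mean(0); a=np.arctan2((l[:,0]*h[:,1]-l[:,1]*h[:,0]).sum(),(l*h).sum())
    c,s=np.cos(a),np.sin(a);Rm=np.array([[c,-s],[s,c]]);t=H.mean(0)-Rm@L.mean(0);return a,t,Rm
L=[(.155,.055),(.155,-.115),(-.085,-.115),(-.085,.055)]
a,t,Rm=fit(H,L);print("vise",a,t)
print("res",np.round((np.array(H)[:,:2]-(np.array(L)@Rm.T+t))*1000,1))
for n,l,z in(("knobtop",(.117,-.09),.107),("posttop",(.078,0),.122),("lidtop",(0,0),.128)):
    w=np.r_[Rm@l+t,z];print(n,w,proj(T,w),proj(S,w))
t_=cv2.resize(T["color"][155:305,210:335],None,fx=4,fy=4,interpolation=2)
s_=cv2.resize(S["color"][140:250,220:360],None,fx=4,fy=4,interpolation=2)
im=np.zeros((600,800,3),np.uint8);im[:600,:500]=t_;
s2=cv2.resize(S["color"][150:230,235:345],None,fx=2.7,fy=2.7,interpolation=2);im[:s2.shape[0],500:500+s2.shape[1]]=s2
cv2.imwrite("pics/crop.png",im[:,:,::-1])
E
```

```text
counter 122 plate 90
((272.3823547363281, 229.9705810546875), (79.79421997070312, 112.29399108886719), 14.03624439239502)
[[0.4322 0.248  0.012 ]
 [0.6648 0.1876 0.012 ]
 [0.6184 0.0212 0.012 ]
 [0.3881 0.0843 0.012 ]]
[np.float64(0.1696), np.float64(0.2402), np.float64(0.1728), np.float64(0.2388)]
[[0.6598 0.1818 0.012 ]
 [0.6189 0.0249 0.012 ]
 [0.3904 0.0831 0.012 ]
 [0.4317 0.2438 0.012 ]] [np.float64(0.2365), np.float64(0.1622), np.float64(0.2358), np.float64(0.166)]
top mat 418.6335978835979 227.11111111111111 756.0 [ 0.52374179 -0.17740857  0.007     ]
side mat 314.5675 315.72125 800.0 [ 0.52178597 -0.17697194  0.007     ]
vise -0.2560160544131214 [0.49893733 0.17129706]
res [[-3.  -3.4]
 [-0.9  4.1]
 [ 2.8  1.5]
 [ 1.  -2.2]]
knobtop [0.58933333 0.05460274 0.107     ] [307.90884562 194.00982192] [324.05763716 193.26548923]
posttop [0.57439504 0.15154524 0.122     ] [257.49164145 202.06541918] [308.22258878 164.67470945]
lidtop [0.49893733 0.17129706 0.128     ] [247.16281709 241.51198289] [273.20281165 161.5430706 ]
```

View pics/crop.png

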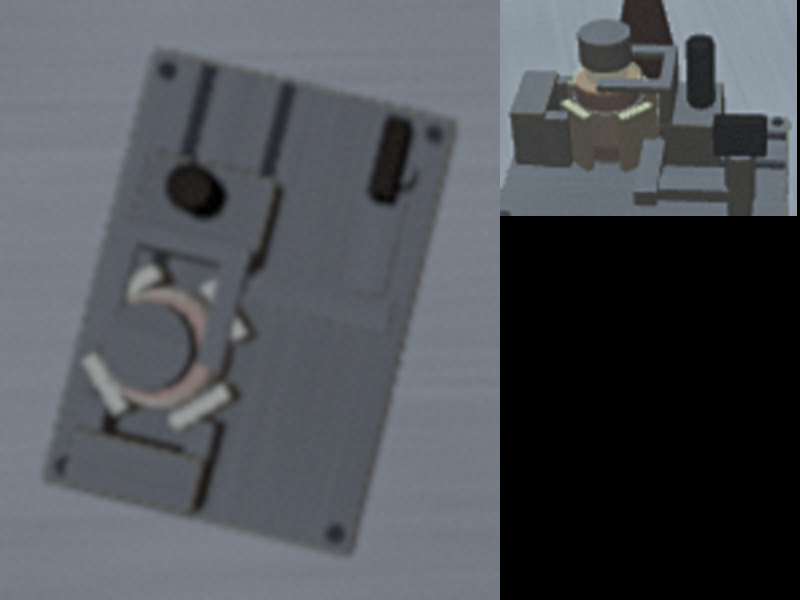

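```bash
cat >> h.py <<'E'
A=-0.256; O=np.array([.4995,.172])
def W(x,y,z): return np.r_[O+R.from_euler('z',A).as_matrix()[:2,:2]@[x,y],z]
def go(s,p,yaw=None):
    """shift in tool axes (cm) and turn to bring TCP to p with tool x at world yaw (nearest half turn)"""
    M=R.from_rotvec(s["tool_rot"]).as_matrix(); dp=np.asarray(p)-s["position"]
    y0=np.arctan2(M[1,0],M[0,0]); out=""
    if yaw is not None:
        t=(yaw-y0+np.pi/2)%np.pi-np.pi/2; out=f" turn about tool y {-t:.3f} (or {-t+np.pi:.3f},{-t-np.pi:.3f})"
    print("t",round(s["clock"],2),"pos",s["position"].round(4),"dp",(dp*1000).round(1),"tool cm",(M.T@dp*100).round(2),"yaw now %.3f"%y0,out,"down",M[:,1].round(3),"q6 %.2f"%s["joint_pos"][5],"F",s["ft_force"].round(1),"w %.3f"%s["gripper_width"])
E
python3 - <<'E'
from h import *
from station import env
s=env.state(); d=pickle.load(open("c0.pkl","rb")); T,S=d["top"],d["side"]
print(R.from_rotvec(s["tool_rot"]).as_matrix().round(3))
print("knob",W(.117,-.09,.092),"post",W(.078,0,.105)); go(s,W(.117,-.09,.18),A+np.pi/2)
print("mill",onz(T,192,219,0),onz(T,167,214,.2),tri(T,(167,214),S,(286,108)))
E
```

```text
[[ 0.444 -0.001 -0.896]
 [ 0.896 -0.002  0.444]
 [-0.002 -1.     0.   ]]
knob [0.58989787 0.05530713 0.092     ] post [0.57495802 0.15224939 0.105     ]
t 0.1 pos [0.2769 0.5596 0.2304] dp [ 313.  -504.3  -50.4] tool cm [-31.29   5.08 -50.43] yaw now 1.111  turn about tool y -0.204 (or 2.938,-3.345) down [-0.001 -0.002 -1.   ] q6 -0.18 F [ 0.3 -0.5  0. ] w 1.000
mill [0.55314383 0.31100545 0.        ] [0.54925215 0.3015668  0.2       ] (array([0.54995252, 0.30325217, 0.19465563]), np.float64(0.0005430257841744339))
```

play_rows(
  delta_pos=[
    [-2.6, 0, -4.2],
    [-2.6, 0, -4.2],
    [-2.6, 0, -4.2],
    [-2.6, 0, -4.2],
    [-2.6, 0, -4.2],
    [-2.6, 0, -4.2],
    [-2.6, 0, -4.2],
    [-2.6, 0, -4.2],
    [-2.6, 0, -4.2],
    [-2.6, 0, -4.2],
  ],
  yaw=[0, 0, 0, 0, 0, 0, 0, 0, 0, 0],
  grip=1,
)

```text
clock: 1.1
position: [0.5395, 0.1382, 0.226]
tool_rot: [-1.385, -0.87, 0.879]
ft_force: [1.1, 0.6, 0.2]
gripper_width: 1.001
```

play_rows(
  delta_pos=[
    [0, 0, 0],
    [0, 0, 0],
    [0, 0, 0],
    [0, 0, 0],
    [0, 0, 0],
    [0, 0, 0],
    [0, 0, 0],
    [0, 0, 0],
    [0, 0, 0],
    [0, 0, 0],
  ],
  yaw=[0.15, 0.15, 0.15, 0.15, 0.15, 0.15, 0.15, 0.15, 0.15, 0.15],
)

```text
clock: 2.1
position: [0.5418, 0.1286, 0.2213]
tool_rot: [-1.555, 0.309, -0.289]
ft_force: [0.9, -0.0, 1.1]
gripper_width: 1.001
```

play_rows(
  delta_pos=[
    [0, 0, 0],
    [0, 0, 0],
    [0, 0, 0],
    [0, 0, 0],
    [0, 0, 0],
    [0, 0, 0],
    [0, 0, 0],
    [0, 0, 0],
    [0, 0, 0],
    [0, 0, 0],
  ],
  yaw=[0.15, 0.15, 0.15, 0.15, 0.15, 0.15, 0.15, 0.15, 0.15, 0.15],
)

```text
clock: 3.1
position: [0.5377, 0.1284, 0.2167]
tool_rot: [-1.068, 1.449, -1.428]
ft_force: [-0.1, -0.8, 0.4]
gripper_width: 0.995
```

Run:
```python
from h import *
from station import env
go(env.state(),W(.117,-.09,.18),A+np.pi/2)
```

```text
t 3.1 pos [0.5377 0.1284 0.2167] dp [ 52.2 -73.1 -36.7] tool cm [5.33 3.57 7.28] yaw now -1.881  turn about tool y -0.054 (or 3.087,-3.196) down [-0.024 -0.003 -1.   ] q6 1.92 F [-0.1 -0.8  0.4] w 0.995
```

play_rows(
  delta_pos=[
    [2.6, 1, 3.6],
    [2.6, 1, 3.6],
    [0, 0, 0],
  ],
  yaw=[0, -0.05, 0],
)

```text
clock: 3.4
position: [0.5903, 0.0564, 0.1944]
tool_rot: [-1.099, 1.413, -1.39]
ft_force: [0.0, 0.1, -1.2]
gripper_width: 1.001
```

Run:
```python
from h import *
from station import env
s=env.state()
go(s,W(.117,-.09,.18),A+np.pi/2)
c=env.capture("wrist");print(c["intrinsics"],c["extrinsics"])
E=c["extrinsics"];f=c["intrinsics"][0,0]
def pf(p):
    q=E[:3,:3].T@(p-E[:3,3]);th=np.arctan2(np.hypot(*q[:2]),q[2]);return c["intrinsics"][:2,2]+f*th*q[:2]/np.hypot(*q[:2])
im=c["color"][:,:,::-1].copy()
for p in(W(.117-.021,-.09,.107),W(.117+.021,-.09,.107),W(.078,0,.122),W(0,0,.128)):
    u=pf(p);print(u);cv2.circle(im,tuple(int(round(v)) for v in u),2,(0,0,255),-1)
cv2.imwrite("pics/w1.png",im)
```

```text
t 3.4 pos [0.5903 0.0564 0.1944] dp [ -0.4  -1.1 -14.4] tool cm [0.11 1.44 0.02] yaw now -1.828  turn about tool y -0.002 (or 3.140,-3.143) down [-0.025 -0.003 -1.   ] q6 1.74 F [ 0.   0.1 -1.2] w 1.001
[[309.70691629   0.         316.72076856]
 [  0.         309.70691629 199.7935699 ]
 [  0.           0.           1.        ]] [[-0.25480085 -0.91172484 -0.32223337  0.67002976]
 [-0.96695889  0.24305024  0.07692253  0.03740727]
 [ 0.00818671  0.33118635 -0.94352985  0.33604926]
 [ 0.          0.          0.          1.        ]]
[318.28702469 226.16916462]
[318.28927666 175.90950206]
[208.86601432 253.00699406]
[221.53378458 328.24105423]
```

View pics/w1.png

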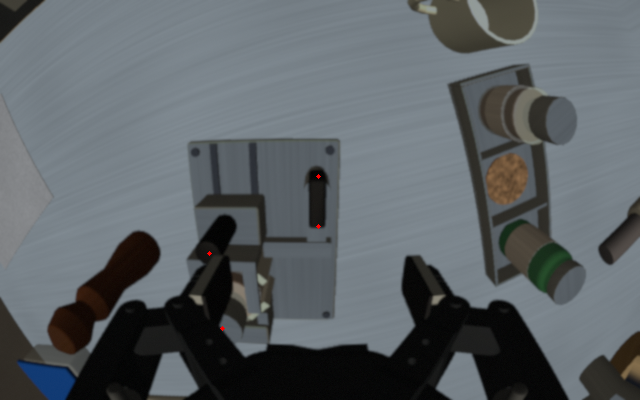

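Wrist view: the bar spans (318,170) to (317,227) and my predicted ends are (318,176) and (318,226), so the clamp pose holds. Descending onto the knob.

play_rows(
  delta_pos=[
    [0, 3, -0.1],
    [0, 3, -0.1],
    [0, 3, -0.1],
    [0, 2, 0],
    [0, 0, 0],
  ],
  yaw=[0, 0, 0, 0, 0],
)

```text
clock: 3.95
position: [0.58, 0.0626, 0.0827]
tool_rot: [-1.099, 1.418, -1.386]
ft_force: [-0.4, -0.2, 0.0]
gripper_width: 0.997
```

Run:
```python
from h import *
from station import env
go(env.state(),W(.117,-.09,.074),A+np.pi/2)
```

```text
t 3.95 pos [0.58   0.0626 0.0827] dp [ 9.9 -7.2 -8.7] tool cm [0.44 0.84 1.16] yaw now -1.829  turn about tool y -0.002 (or 3.139,-3.144) down [-0.028  0.001 -1.   ] q6 1.75 F [-0.4 -0.2  0. ] w 0.997
```

play_rows(
  delta_pos=[
    [0.4, 0, 1.1],
    [0, 0.8, 0],
    [0, 0, 0],
  ],
  yaw=[0, 0, 0],
)

```text
clock: 4.25
position: [0.5908, 0.0568, 0.0762]
tool_rot: [-1.097, 1.415, -1.386]
ft_force: [-0.3, -1.0, -0.5]
gripper_width: 1.0
```

Run:
```python
from h import *
from station import env
go(env.state(),W(.117,-.09,.074),A+np.pi/2)
```

```text
t 4.25 pos [0.5908 0.0568 0.0762] dp [-0.9 -1.5 -2.2] tool cm [ 0.16  0.23 -0.04] yaw now -1.828  turn about tool y -0.001 (or 3.140,-3.143) down [-0.026  0.001 -1.   ] q6 1.74 F [-0.3 -1.  -0.5] w 1.000
```

play_rows(
  delta_pos=[
    [0.1, 0, 0],
    [0, 0, 0],
    [0, 0, 0],
    [0, 0, 0],
    [0, 0, 0],
    [0, 0, 0],
    [0, 0, 0],
    [0, 0, 0],
  ],
  yaw=[0, 0, 0, 0, 0, 0, 0, 0],
  grip=0,
  force=60,
)

```text
clock: 5.05
position: [0.5922, 0.055, 0.0792]
tool_rot: [-1.093, 1.411, -1.389]
ft_force: [-0.7, -0.9, 0.8]
gripper_width: 0.149
```

Run:
```python
from h import *
from station import env
go(env.state(),W(.117,-.09,.074),A+np.pi/2)
```

```text
t 5.05 pos [0.5922 0.055  0.0792] dp [-2.3  0.4 -5.2] tool cm [ 0.02  0.53 -0.22] yaw now -1.829  turn about tool y -0.002 (or 3.140,-3.143) down [-0.02  0.   -1.  ] q6 1.74 F [-0.7 -0.9  0.8] w 0.149
```

Gripped (0.149 × 85 ≈ 13 mm, which matches the bar). Now turn anticlockwise.

play_rows(
  delta_pos=[
    [0, 0, 0],
    [0, 0, 0],
    [0, 0, 0],
    [0, 0, 0],
    [0, 0, 0],
    [0, 0, 0],
  ],
  yaw=[-0.1, -0.15, -0.15, -0.15, -0.15, -0.15],
)

```text
clock: 5.65
position: [0.5917, 0.0581, 0.0793]
tool_rot: [-1.442, 0.775, -0.742]
ft_force: [-1.6, 2.4, 1.6]
gripper_width: 0.15
```

Run:
```python
from h import *
from station import env
go(env.state(),W(.117,-.09,.077),A)
```

```text
t 5.65 pos [0.5917 0.0581 0.0793] dp [-1.8 -2.8 -2.3] tool cm [ 0.13  0.23 -0.3 ] yaw now -0.972  turn about tool y -0.716 (or 2.425,-3.858) down [-0.021  0.003 -1.   ] q6 0.88 F [-1.6  2.4  1.6] w 0.150
```

play_rows(
  delta_pos=[
    [0, 0, -0.2],
    [0, 0, 0],
    [0, 0, 0],
    [0, 0, 0],
    [0, 0, 0],
    [0, 0, 0],
  ],
  yaw=[-0.15, -0.15, -0.15, -0.15, -0.1, -0.02],
)

```text
clock: 6.25
position: [0.5894, 0.0599, 0.0792]
tool_rot: [-1.563, 0.206, -0.177]
ft_force: [-2.0, 0.5, 0.6]
gripper_width: 0.152
```

Run:
```python
from h import *
from station import env
go(env.state(),W(.117,-.09,.077),A)
```

```text
t 6.25 pos [0.5894 0.0599 0.0792] dp [ 0.5 -4.6 -2.2] tool cm [ 0.16  0.22 -0.43] yaw now -0.244  turn about tool y 0.012 (or 3.153,-3.130) down [-0.019  0.002 -1.   ] q6 0.16 F [-2.   0.5  0.6] w 0.152
```

play_rows(
  delta_pos=[
    [0, 0, 0],
    [0, 0, 0],
    [0, 0, 0],
    [0, 0, 0],
    [0, -3.5, 0],
    [0, -3.5, 0],
    [0, -3.5, 0],
    [0, 0, 0],
  ],
  yaw=[0, 0, 0, 0, 0, 0, 0, 0],
  grip=1,
)

```text
clock: 7.05
position: [0.5913, 0.06, 0.1856]
tool_rot: [-1.561, 0.217, -0.179]
ft_force: [1.0, -0.2, 1.3]
gripper_width: 1.003
```

play_rows(
  delta_pos=[
    [0, 0, 0],
    [0, 0, 0],
    [0, 0, 0],
    [0, 0, 0],
    [0, 0, 0],
    [0, 0, 0],
    [0, 0, 0],
    [0, 0, 0],
    [0, 0, 0],
    [0, 0, 0],
  ],
  yaw=[0.15, 0.15, 0.15, 0.15, 0.15, 0.15, 0.15, 0.15, 0.15, 0.15],
)

```text
clock: 8.05
position: [0.5874, 0.0601, 0.1798]
tool_rot: [-1.137, 1.372, -1.328]
ft_force: [0.8, -0.9, -0.9]
gripper_width: 0.999
```

Run:
```python
from h import *
from station import env
s=env.state()
go(s,W(.078,0,.16),A+np.pi/2)
c=env.capture("wrist"); E=c["extrinsics"];f=c["intrinsics"][0,0]
def pf(p):
    q=E[:3,:3].T@(p-E[:3,3]);th=np.arctan2(np.hypot(*q[:2]),q[2]);return c["intrinsics"][:2,2]+f*th*q[:2]/np.hypot(*q[:2])
im=c["color"][:,:,::-1].copy()
for p in(W(.117,-.09-.021,.107),W(.117,-.09+.021,.107),W(.078,0,.122),W(0,0,.128)):
    u=pf(p);print(u.round(1));cv2.circle(im,tuple(int(round(v)) for v in u),2,(0,0,255),-1)
cv2.imwrite("pics/w2.png",im)
```

```text
t 8.05 pos [0.5874 0.0601 0.1798] dp [-12.4  92.2 -19.8] tool cm [-8.83  2.07 -2.87] yaw now -1.758  turn about tool y 0.069 (or 3.211,-3.072) down [-0.033  0.006 -0.999] q6 1.67 F [ 0.8 -0.9 -0.9] w 0.999
[351.8 205.1]
[295.1 201.4]
[203.  249.7]
[211.4 328.7]
```

View pics/w2.png

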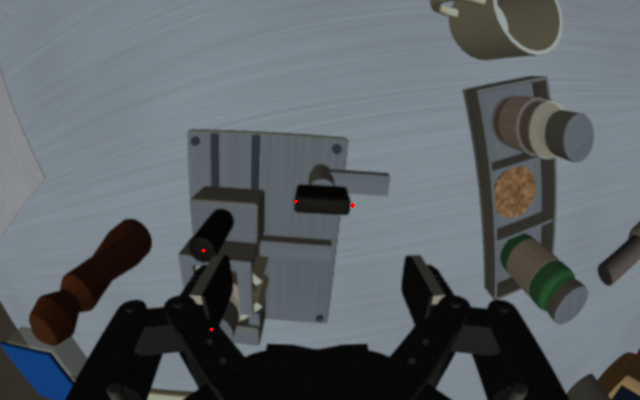

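The latch has turned a quarter: bar from (295,198) to (349,198) and tongue pointing right towards the clamp's -y. The post top is where predicted, at (203,249). Move above the post.

play_rows(
  delta_pos=[
    [0, 0, 0],
    [-4.5, 0, -0.8],
    [-4.4, 0, -1.4],
    [0, 0, 0],
  ],
  yaw=[0.07, 0, 0, 0],
)

```text
clock: 8.5
position: [0.5887, 0.1522, 0.1772]
tool_rot: [-1.101, 1.428, -1.38]
ft_force: [0.1, 0.3, -0.2]
gripper_width: 0.999
```

Run:
```python
from h import *
from station import env
go(env.state(),W(.078,0,.086),A+np.pi/2)
```

```text
t 8.5 pos [0.5887 0.1522 0.1772] dp [-13.7   0.1 -91.2] tool cm [ 0.31  9.16 -0.99] yaw now -1.831  turn about tool y -0.005 (or 3.137,-3.146) down [-0.037  0.006 -0.999] q6 1.89 F [ 0.1  0.3 -0.2] w 0.999
```

play_rows(
  delta_pos=[
    [0.3, 0, -1.0],
    [0, 3, 0],
    [0, 3, 0],
    [0, 2.5, 0],
    [0, 0, 0],
  ],
  yaw=[0, 0, 0, 0, 0],
)

```text
clock: 9.0
position: [0.5714, 0.1499, 0.0901]
tool_rot: [-1.107, 1.424, -1.375]
ft_force: [-0.4, -0.7, 0.4]
gripper_width: 1.003
```

Run:
```python
from h import *
from station import env
go(env.state(),W(.078,0,.086),A+np.pi/2)
```

```text
t 9.0 pos [0.5714 0.1499 0.0901] dp [ 3.5  2.3 -4.1] tool cm [-0.32  0.4   0.3 ] yaw now -1.824  turn about tool y 0.003 (or 3.144,-3.139) down [-0.038  0.005 -0.999] q6 1.88 F [-0.4 -0.7  0.4] w 1.003
```

play_rows(
  delta_pos=[
    [-0.3, 0.1, 0.4],
    [0, 0, 0],
    [0, 0, 0],
    [0, 0, 0],
    [0, 0, 0],
    [0, 0, 0],
    [0, 0, 0],
  ],
  yaw=[0, 0, 0, 0, 0, 0, 0],
  grip=0,
  force=60,
)

```text
clock: 9.7
position: [0.5785, 0.1519, 0.0927]
tool_rot: [-1.099, 1.421, -1.376]
ft_force: [0.6, 0.1, -3.4]
gripper_width: 0.261
```

Run:
```python
from h import *
from station import env
go(env.state(),W(.128,0,.09),A+np.pi/2)
```

```text
t 9.7 pos [0.5785 0.1519 0.0927] dp [ 44.9 -12.3  -2.7] tool cm [0.06 0.12 4.66] yaw now -1.825  turn about tool y 0.001 (or 3.143,-3.140) down [-0.032  0.008 -0.999] q6 1.88 F [ 0.6  0.1 -3.4] w 0.261
```

play_rows(
  delta_pos=[
    [0, 0, 1.0],
    [0, 0, 1.0],
    [0, 0, 1.0],
    [0, 0, 1.0],
    [0, 0, 1.0],
    [0, 0, 0.6],
    [0, 0, 0],
  ],
  yaw=[0, 0, 0, 0, 0, 0, 0],
)

```text
clock: 10.4
position: [0.6214, 0.1403, 0.0926]
tool_rot: [-1.12, 1.444, -1.362]
ft_force: [-0.3, 0.5, -4.4]
gripper_width: 0.262
```

Run:
```python
from h import *
from station import env
go(env.state(),W(.128,0,.09),A+np.pi/2)
```

```text
t 10.4 pos [0.6214 0.1403 0.0926] dp [ 1.9 -0.7 -2.6] tool cm [0.01 0.25 0.22] yaw now -1.825  turn about tool y 0.002 (or 3.143,-3.140) down [-0.06   0.012 -0.998] q6 1.86 F [-0.3  0.5 -4.4] w 0.262
```

play_rows(
  delta_pos=[
    [0, 0, 0.6],
    [0, 0, 0.5],
    [0, 0, 0.5],
    [0, 0, 0],
  ],
  yaw=[0, 0, 0, 0],
)

```text
clock: 10.8
position: [0.6247, 0.1393, 0.0926]
tool_rot: [-1.141, 1.466, -1.347]
ft_force: [2.8, -1.7, -6.3]
gripper_width: 0.264
```

Run:
```python
from h import *
from station import env
go(env.state(),W(.128,0,.09),A+np.pi/2)
```

```text
t 10.8 pos [0.6247 0.1393 0.0926] dp [-1.4  0.3 -2.6] tool cm [ 0.01  0.27 -0.12] yaw now -1.825  turn about tool y 0.002 (or 3.144,-3.140) down [-0.088  0.016 -0.996] q6 1.85 F [ 2.8 -1.7 -6.3] w 0.264
```

play_rows(
  delta_pos=[
    [0, 0, 0],
    [0, 0, 0],
    [0, 0, 0],
    [0, 0, 0],
    [0, -3.0, 0],
    [0, -3.0, 0],
    [0, -3.0, 0],
    [0, 0, 0],
  ],
  yaw=[0, 0, 0, 0, 0, 0, 0, 0],
  grip=1,
)

```text
clock: 11.6
position: [0.6359, 0.1364, 0.1855]
tool_rot: [-1.138, 1.463, -1.35]
ft_force: [0.7, -1.0, 0.4]
gripper_width: 1.002
```

Run:
```python
from h import *
from station import env
go(env.state(),W(0,0,.17),A+np.pi/2)
c=env.capture("top");cv2.imwrite("pics/top2.png",cv2.resize(c["color"][140:310,200:340],None,fx=3.4,fy=3.4,interpolation=2)[:,:,::-1])
print(proj(c,W(.128,0,.122)),proj(c,W(0,0,.128)))
```

```text
t 11.6 pos [0.6359 0.1364 0.1855] dp [-136.4   35.6  -15.5] tool cm [ -0.02   2.74 -13.91] yaw now -1.825  turn about tool y 0.001 (or 3.143,-3.140) down [-0.084  0.015 -0.996] q6 1.85 F [ 0.7 -1.   0.4] w 1.002
[263.35903524 176.74416353] [246.79092988 241.223888  ]
```

View pics/top2.png

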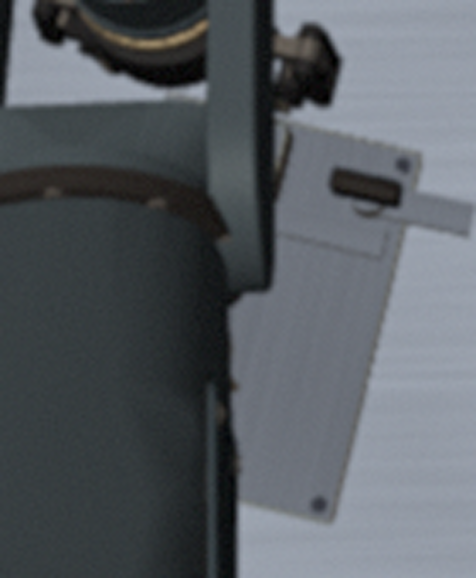

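The view shows the arm over the clamp, with the latch bar at (365,188) and tongue at (435,212) turned clear. The jaw itself is hidden. The grip point moved about 49 mm, which agrees with the jaw being at its stop. Move over the jar.

play_rows(
  delta_pos=[
    [0, 0, -4.6],
    [0, 0, -4.6],
    [0, 0, -4.6],
    [0, 0, 0],
  ],
  yaw=[0, 0, 0, 0],
)

```text
clock: 12.05
position: [0.4933, 0.1703, 0.1898]
tool_rot: [-1.149, 1.474, -1.347]
ft_force: [0.1, 0.3, -1.1]
gripper_width: 0.998
```

Run:
```python
from h import *
from station import env
s=env.state(); dn=R.from_rotvec(s["tool_rot"]).as_matrix()[:,1]
go(s,W(0,0,.114)+.019*dn,A+np.pi/2)
c=env.capture("side")
for p in (W(0,0,.128),W(.128,0,.122),W(.117,-.09,.107)): print(proj(c,p).round(1))
cv2.imwrite("pics/s3.png",cv2.resize(c["color"][90:250,200:380],None,fx=3.6,fy=3.6,interpolation=2)[:,:,::-1])
```

```text
t 12.05 pos [0.4933 0.1703 0.1898] dp [  4.3   2.  -94.7] tool cm [-0.41  9.38  1.3 ] yaw now -1.828  turn about tool y -0.001 (or 3.140,-3.143) down [-0.098  0.014 -0.995] q6 1.92 F [ 0.1  0.3 -1.1] w 0.998
[273.4 161.4]
[330.9 165. ]
[324.3 193. ]
```

View pics/s3.png

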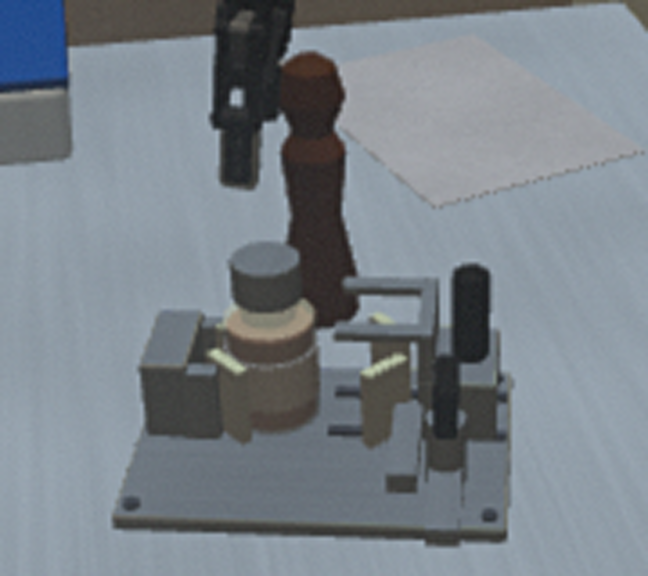

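The jaw is fully open: post top at (331,165), as predicted for 50 mm. The jar still stands at (273.6,161.4). Descend onto the lid.

play_rows(
  delta_pos=[
    [-0.4, 0, 1.3],
    [0, 3, 0],
    [0, 3, 0],
    [0, 3, 0],
    [0, 0, 0],
  ],
  yaw=[0, 0, 0, 0, 0],
)

```text
clock: 12.6
position: [0.5172, 0.1706, 0.0949]
tool_rot: [-1.13, 1.463, -1.357]
ft_force: [-0.3, -0.9, -0.1]
gripper_width: 1.002
```

Run:
```python
from h import *
from station import env
s=env.state(); dn=R.from_rotvec(s["tool_rot"]).as_matrix()[:,1]
go(s,W(0,0,.114)+.019*dn,A+np.pi/2)
```

```text
t 12.6 pos [0.5172 0.1706 0.0949] dp [-19.2   1.7   0.2] tool cm [ 0.33  0.14 -1.89] yaw now -1.831  turn about tool y -0.005 (or 3.137,-3.146) down [-0.078  0.015 -0.997] q6 1.91 F [-0.3 -0.9 -0.1] w 1.002
```

play_rows(
  delta_pos=[
    [0.3, 0, -1.0],
    [0, 0, -0.8],
    [0, 0, 0],
    [0, 0, 0],
  ],
  yaw=[0, 0, 0, 0],
)

```text
clock: 13.0
position: [0.5035, 0.172, 0.0982]
tool_rot: [-1.123, 1.46, -1.36]
ft_force: [0.7, -0.1, -0.0]
gripper_width: 1.002
```

Run:
```python
from h import *
from station import env
s=env.state(); dn=R.from_rotvec(s["tool_rot"]).as_matrix()[:,1]
go(s,W(0,0,.114)+.019*dn,A+np.pi/2)
```

```text
t 13.0 pos [0.5035 0.172  0.0982] dp [-5.3  0.3 -3.1] tool cm [ 0.11  0.35 -0.5 ] yaw now -1.833  turn about tool y -0.006 (or 3.135,-3.148) down [-0.072  0.016 -0.997] q6 1.92 F [ 0.7 -0.1 -0. ] w 1.002
```

play_rows(
  delta_pos=[
    [0, 0.4, -0.5],
    [0, 0, 0],
    [0, 0, 0],
  ],
  yaw=[0, 0, 0],
)

```text
clock: 13.3
position: [0.4994, 0.1738, 0.0965]
tool_rot: [-1.119, 1.456, -1.361]
ft_force: [0.2, -0.7, -0.4]
gripper_width: 0.998
```

play_rows(
  delta_pos=[
    [0, 0, 0],
    [0, 0, 0],
    [0, 0, 0],
    [0, 0, 0],
    [0, 0, 0],
    [0, 0, 0],
  ],
  yaw=[0, 0, 0, 0, 0, 0],
  grip=0,
  force=50,
)

```text
clock: 13.9
position: [0.4998, 0.1738, 0.0971]
tool_rot: [-1.118, 1.456, -1.362]
ft_force: [-0.3, 0.1, 2.3]
gripper_width: 0.498
```

Run:
```python
from h import *
from station import env
s=env.state(); dn=R.from_rotvec(s["tool_rot"]).as_matrix()[:,1]
go(s,W(0,0,.114)+.019*dn,A+np.pi/2)
```

```text
t 13.9 pos [0.4998 0.1738 0.0971] dp [-1.5 -1.5 -2. ] tool cm [ 0.18  0.21 -0.1 ] yaw now -1.833  turn about tool y -0.006 (or 3.136,-3.148) down [-0.066  0.016 -0.998] q6 1.92 F [-0.3  0.1  2.3] w 0.498
```

play_rows(
  delta_pos=[
    [0, -1, 0],
    [0, -2, -0.1],
    [0, -2, -0.1],
    [0, -2, -0.1],
    [0, -2, -0.1],
    [0, -2, -0.1],
    [0, -2, -0.1],
    [0, -2, -0.1],
    [0, 0, 0],
  ],
  yaw=[0, 0, 0, 0, 0, 0, 0, 0, 0],
)

```text
clock: 14.8
position: [0.5005, 0.1728, 0.2509]
tool_rot: [-1.125, 1.461, -1.36]
ft_force: [0.7, -0.5, -4.4]
gripper_width: 0.496
```

Run:
```python
from h import *
from station import env
s=env.state(); dn=R.from_rotvec(s["tool_rot"]).as_matrix()[:,1]
c=env.capture("side"); cv2.imwrite("pics/s4.png",c["color"][:,:,::-1])
go(s,np.array([.5228,-.1772,.24]),None)
```

```text
t 14.8 pos [0.5005 0.1728 0.2509] dp [  22.3 -350.   -10.9] tool cm [33.22  0.39 11.3 ] yaw now -1.833  down [-0.074  0.015 -0.997] q6 1.93 F [ 0.7 -0.5 -4.4] w 0.496
```

View pics/s4.png

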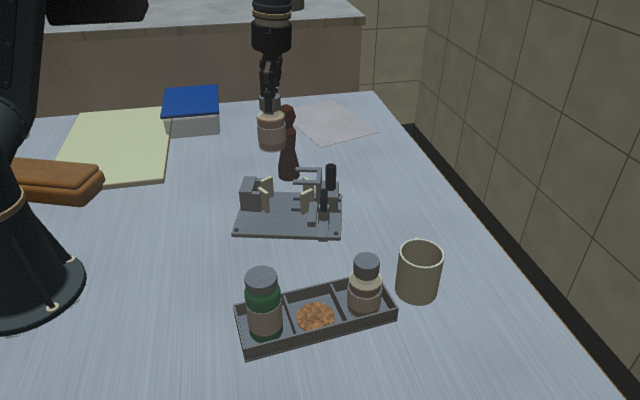

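The jar hangs upright below the gripper at (270,130), clear of the clamp. Carry it to the mat.

play_rows(
  delta_pos=[
    [1.0, 0, 0.3],
    [2.0, 0, 0.7],
    [2.2, 0, 0.75],
    [2.2, 0, 0.75],
    [2.2, 0, 0.75],
    [2.2, 0, 0.75],
    [2.2, 0, 0.75],
    [2.2, 0, 0.75],
    [2.2, 0, 0.75],
    [2.2, 0, 0.75],
  ],
  yaw=[0, 0, 0, 0, 0, 0, 0, 0, 0, 0],
)

```text
clock: 15.85
position: [0.5017, -0.0548, 0.2294]
tool_rot: [-1.157, 1.483, -1.341]
ft_force: [-0.2, -0.7, -3.3]
gripper_width: 0.499
```

play_rows(
  delta_pos=[
    [2.2, 0, 0.75],
    [2.2, 0, 0.75],
    [2.2, 0, 0.75],
    [2.2, 0, 0.75],
    [1.5, 0, 0.5],
    [0.7, 0, 0.3],
    [0, 0, 0],
    [0, 0, 0],
  ],
  yaw=[0, 0, 0, 0, 0, 0, 0, 0],
)

```text
clock: 16.65
position: [0.5017, -0.1794, 0.215]
tool_rot: [-1.164, 1.508, -1.329]
ft_force: [-0.5, 0.5, -3.9]
gripper_width: 0.504
```

Run:
```python
from h import *
from station import env
s=env.state(); dn=R.from_rotvec(s["tool_rot"]).as_matrix()[:,1]
go(s,np.array([.5228,-.1772,.16])+.019*(dn-[0,0,dn[2]]),None)
```

```text
t 16.65 pos [ 0.5017 -0.1794  0.215 ] dp [ 18.7   2.7 -55. ] tool cm [-0.79  5.22  2.44] yaw now -1.834  down [-0.13   0.026 -0.991] q6 1.33 F [-0.5  0.5 -3.9] w 0.504
```

play_rows(
  delta_pos=[
    [-0.4, 1, 1.2],
    [-0.4, 2, 1.2],
    [0, 2, 0],
    [0, 2, 0],
    [0, 1.5, 0],
    [0, 0, 0],
    [0, 0, 0],
  ],
  yaw=[0, 0, 0, 0, 0, 0, 0],
)

```text
clock: 17.35
position: [0.522, -0.1681, 0.1219]
tool_rot: [-1.164, 1.499, -1.325]
ft_force: [-0.4, -0.1, -2.8]
gripper_width: 0.5
```

Run:
```python
from h import *
from station import env
s=env.state(); dn=R.from_rotvec(s["tool_rot"]).as_matrix()[:,1]
go(s,np.array([.5228,-.1772,.094])+.019*(dn-[0,0,dn[2]]),None)
c=env.capture("side"); cv2.imwrite("pics/s5.png",cv2.resize(c["color"][170:370,210:450],None,fx=3,fy=3,interpolation=2)[:,:,::-1])
g=s["position"]-.019*dn
for l in(g,g-[0,0,.104]): print(proj(c,l).round(1),((proj(c,l)-[210,170])*3).round())
```

```text
t 17.35 pos [ 0.522  -0.1681  0.1219] dp [ -1.5  -8.6 -27.9] tool cm [0.85 2.77 0.42] yaw now -1.826  down [-0.125  0.027 -0.992] q6 1.36 F [-0.4 -0.1 -2.8] w 0.500
[314.4 255.8] [313. 257.]
[314.9 300.4] [315. 391.]
```

View pics/s5.png

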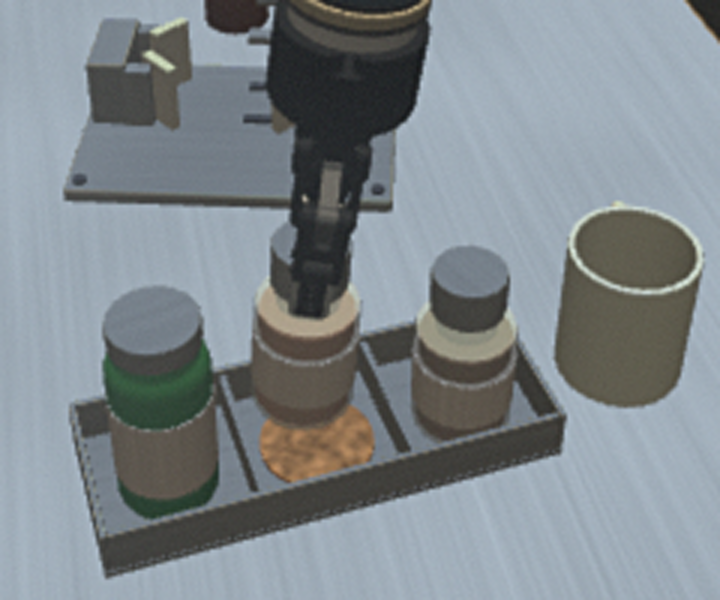

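The jar is above the mat with a slight lean. Its base centre is near crop (303,400), about 6 mm towards -x of straight below the grip, and the neighbours are clear. Correct for that and lower slowly.

play_rows(
  delta_pos=[
    [0.4, 0, 0.4],
    [0.4, 0, 0.4],
    [0, 0.6, 0],
    [0, 0.6, 0],
    [0, 0.5, 0],
    [0, 0, 0],
  ],
  yaw=[0, 0, 0, 0, 0, 0],
)

```text
clock: 18.0
position: [0.5284, -0.1794, 0.1056]
tool_rot: [-1.161, 1.493, -1.33]
ft_force: [0.2, -0.6, -3.7]
gripper_width: 0.5
```

Run:
```python
from h import *
from station import env
s=env.state(); dn=R.from_rotvec(s["tool_rot"]).as_matrix()[:,1]
go(s,np.array([.5268,-.1772,.092])+.019*(dn-[0,0,dn[2]]),None)
```

```text
t 18.0 pos [ 0.5284 -0.1794  0.1056] dp [ -3.9   2.6 -13.6] tool cm [-0.17  1.4  -0.27] yaw now -1.826  down [-0.119  0.023 -0.993] q6 1.35 F [ 0.2 -0.6 -3.7] w 0.500
```

play_rows(
  delta_pos=[
    [-0.2, 0.4, -0.1],
    [0, 0.4, 0],
    [0, 0.3, 0],
    [0, 0, 0],
  ],
  yaw=[0, 0, 0, 0],
)

```text
clock: 18.4
position: [0.526, -0.1763, 0.0935]
tool_rot: [-1.161, 1.494, -1.329]
ft_force: [-0.0, -0.2, -4.2]
gripper_width: 0.501
```

Run:
```python
from h import *
from station import env
s=env.state(); dn=R.from_rotvec(s["tool_rot"]).as_matrix()[:,1]
go(s,np.array([.5268,-.1772,.092])+.019*(dn-[0,0,dn[2]]),None)
```

```text
t 18.4 pos [ 0.526  -0.1763  0.0935] dp [-1.4 -0.4 -1.5] tool cm [ 0.07  0.17 -0.11] yaw now -1.826  down [-0.12   0.024 -0.993] q6 1.35 F [-0.  -0.2 -4.2] w 0.501
```

play_rows(
  delta_pos=[
    [0, 0.2, 0],
    [0, 0.2, 0],
    [0, 0, 0],
  ],
  yaw=[0, 0, 0],
)

```text
clock: 18.7
position: [0.5262, -0.1766, 0.094]
tool_rot: [-1.161, 1.492, -1.33]
ft_force: [0.7, -0.1, -4.6]
gripper_width: 0.499
```

play_rows(
  delta_pos=[
    [0, 0.4, 0],
    [0, 0.4, 0],
  ],
  yaw=[0, 0],
)

```text
clock: 18.9
position: [0.5261, -0.1769, 0.0928]
tool_rot: [-1.161, 1.49, -1.332]
ft_force: [-3.9, 3.3, 32.1]
gripper_width: 0.505
```

play_rows(
  delta_pos=[
    [0, 0.4, 0],
    [0, 0.4, 0],
  ],
  yaw=[0, 0],
)

```text
clock: 19.1
position: [0.5262, -0.1768, 0.0928]
tool_rot: [-1.16, 1.487, -1.334]
ft_force: [-4.4, 2.7, 22.7]
gripper_width: 0.501
```

Firm contact with the mat. Ease off and release.

play_rows(
  delta_pos=[
    [0, 0, 0],
    [0, 0, 0],
    [0, 0, 0],
  ],
  yaw=[0, 0, 0],
)

```text
clock: 19.4
position: [0.5269, -0.1771, 0.0941]
tool_rot: [-1.158, 1.484, -1.337]
ft_force: [-0.0, 0.4, -3.7]
gripper_width: 0.497
```

Run:
```python
from h import *
from station import env
s=env.state(); go(s,s["position"])
c=env.capture("side"); cv2.imwrite("pics/s6.png",cv2.resize(c["color"][220:370,230:410],None,fx=3,fy=3,interpolation=2)[:,:,::-1])
print((proj(c,[.5228,-.1772,.007])-[230,220])*3)
```

```text
t 19.4 pos [ 0.5269 -0.1771  0.0941] dp [0. 0. 0.] tool cm [0. 0. 0.] yaw now -1.825  down [-0.111  0.018 -0.994] q6 1.35 F [-0.   0.4 -3.7] w 0.497
[255.45890224 287.17901413]
```

View pics/s6.png

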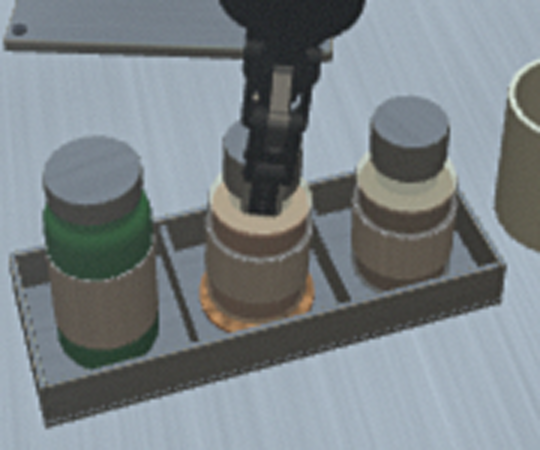

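The jar sits centred over the mat, base near crop (258,285) against a predicted mat centre of (255,287), and about 1 mm up after the idle rows. Press again, then open.

play_rows(
  delta_pos=[
    [0, 0.4, 0],
    [0, 0.3, 0],
  ],
  yaw=[0, 0],
)

```text
clock: 19.65
position: [0.5264, -0.1773, 0.0927]
tool_rot: [-1.16, 1.485, -1.336]
ft_force: [-2.9, 2.5, 22.6]
gripper_width: 0.503
```

play_rows(
  delta_pos=[
    [0, 0.1, 0],
    [0, 0, 0],
    [0, 0, 0],
    [0, 0, 0],
    [0, 0, 0],
    [0, 0, 0],
  ],
  yaw=[0, 0, 0, 0, 0, 0],
  grip=1,
)

```text
clock: 20.25
position: [0.5269, -0.1779, 0.0914]
tool_rot: [-1.16, 1.484, -1.337]
ft_force: [-0.1, 0.2, 0.8]
gripper_width: 0.999
```

play_rows(
  delta_pos=[
    [0, -2, -0.2],
    [0, -3, -0.3],
    [0, -3, -0.3],
    [0, -3, -0.3],
    [0, -3, -0.3],
    [0, -2, 0],
    [0, 0, 0],
  ],
  yaw=[0, 0, 0, 0, 0, 0, 0],
)

```text
clock: 20.95
position: [0.5302, -0.1767, 0.2545]
tool_rot: [-1.163, 1.491, -1.331]
ft_force: [0.5, -0.3, 0.0]
gripper_width: 0.997
```

Run:
```python
from h import *
from station import env
s=env.state(); go(s,s["position"])
c=env.capture("side"); cv2.imwrite("pics/s7.png",cv2.resize(c["color"][150:370,220:460],None,fx=2.7,fy=2.7,interpolation=2)[:,:,::-1])
for p in([.5228,-.1772,.007],[.5228,-.1772,.123]):print((proj(c,p)-[220,150])*2.7)
```

```text
t 20.95 pos [ 0.5302 -0.1767  0.2545] dp [0. 0. 0.] tool cm [0. 0. 0.] yaw now -1.825  down [-0.119  0.022 -0.993] q6 1.34 F [ 0.5 -0.3  0. ] w 0.997
[256.91301202 447.46111272]
[255.36495898 317.51680313]
```

View pics/s7.png

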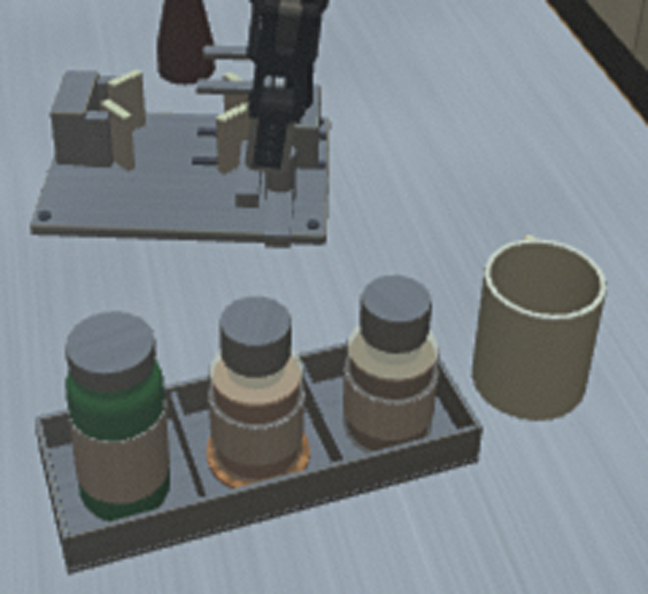

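The jar stands upright and free on the mat. Its lid top is at crop (256,322) against (255,318) for perfect centring, about 3 mm off. The neighbours are unmoved and the jaw is open.

```bash
python3 -c "
from station import env
print(env.hand_in())"
```

```text
the job is handed in; nothing more can be done
None
```

The job is done and handed in at about 21 s of the 67 s allowed. I turned the latch about 1.58 rad anticlockwise and slid the jaw to its stop. I then lifted the jar out by its lid, set it on the cork mat and let go only after it pressed on the mat (about 23 N).

**Last checks:**
- **Jar:** the final side view shows it upright and free, about 3 mm from the mat's centre.
- **Jaw:** it still looks open in that view. The jaw post measured at about 50 mm of travel when I checked it just after sliding it back.
- **Other objects:** the other two jars and the mug look unmoved. In the last view the mill is only partly in the picture and looks unmoved there.
- **Gripper:** the arm is well clear of everything.

**What did not go as planned:** the tool's tilt drifted to about 0.12 rad during the moves, which made the jar lean slightly while it was carried (estimated at about 0.06 rad). I offset the placing for that lean, and the jar stood straight once released. I did not measure its final upright angle, and the hand-in gave no verdict.

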